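# Damp check on an oak drawer front

## Robot

A 7-joint arm with a two-finger parallel gripper is mounted at the origin on the work surface. World frame = base frame: x ahead of the robot, y to its left, z up, the work surface at z = 0. Lengths are in m, angles in rad, forces in N, time in s.
With the tool pointing down it reaches from about 0.35 to 0.9 m from the base axis. Payload 8.1 kg.
Tool frame: the origin (TCP) lies between the finger pads, 19 mm behind the fingertips; this is the grasp point; y points along the fingers, z is the direction in which the jaws open and shut, and the axes are right-handed (so a half turn about y gives the same grasp; the last joint's range is limited). The gripper opens to 92 mm and grips with 3 to 60 N. Pads are 19 mm wide; open, the fingers measure 130 mm over their backs; the gripper's body (75 mm by 190 mm) begins 47 mm behind the grasp point.
Start: joints at [-1.243, 0.434, 0.025, 1.573, -0.012, 1.134, -0.075], TCP at [0.261, 0.568, 0.246] pointing down, gripper open.
Joint ranges: [-2.62, 2.62], [-0.44, 2.09], [-1.27, 1.32], [0.08, 2.57], [-1.32, 4.46], [0.12, 2], [-2.74, 2.74]. Speed limits (rad/s): [2.22, 2.22, 3.01, 3.01, 3.14, 3.14, 3.14].

## Interface

Orientations are given as a rotation vector (axis times angle).
In Python, from cell import arm, get_image, camera_info gives the robot as it stands.
- The arm moves only by the tool carry_out, never from a script. Its argument "steps" is one flat list of numbers, 5 for each row, row after row: the opening, from 0 (shut) to 1 (fully open), then the shift along the world's x, y, z in units of 0.1 m (1.0 is 0.1 m), then the turn about the world's z in units of 45 degrees (1.0 is 45 degrees). In form: [hand, dx, dy, dz, spin, hand, dx, dy, dz, spin, ...]. A call has 1 to 12 rows; each row is the pose to reach, as a shift and turn from the pose commanded when the call began; what a row does not reach only later rows make up. A row lasts 1/10 s, in which the tool goes at most 50 mm and 8.59 degrees, less where a joint would pass 70% of its speed; a pose out of reach is approached as far as the arm can. A call with a number of a shift or a turn outside -1 to 1 is refused whole. A call with a gripper value outside its range is refused whole. The fingers move at their own pace and stop on an object; "grip_force" is the grip in N (left out, the last holds). Time passes only in rows, so rows that repeat a pose let the fingers close. It gives the time, the measured TCP pose, the force and the opening at its end, in the units of the state.
- arm.observe(): the state, without advancing time (a new reading comes with each control period).
- get_image(name): name is "scene" or "top"; returns (picture, depth): 420x560x3 uint8, red, green, blue; 420x560 float32, m along the optical axis (not along the pixel's ray), 0 where there is no reading.
- camera_info(name): a dict with "fovy" (degrees; the focal length in pixels is half the picture's height over the tangent of half this angle, whatever the lens; pixels are square), "cx", "cy" (the principal point, pixels), "dist_coeffs" ([k1, k2, p1, p2, k3] as OpenCV has them; the pictures are not rectified), "R" (3x3) and "t" (3): a world point X has camera coordinates R X + t. Camera axes: x right, y down, z forward; pixel columns grow to the right and rows downward; lengths in m; the calibration is good to about 2 mm. A picture is of the moment at which its call begins. camera_info takes no time and is no camera call.
- arm.sign_off(): hands the job in, once; it reports no verdict.
The state is a dict: "clock": time; "joints": joint angles; "dq": joint speeds; "joint_efforts": joint torques, N m; "position": TCP position; "ee_rot": TCP orientation; "force": force on the tool from outside, world axes, zero at the start; "ft_torque": the same for the moment, N m; "width": opening from 0.0 (shut) to 1.0 (fully open).
Only numpy, scipy, OpenCV 4.12 (cv2) and the standard library are available. Lean on these libraries where they do the work, as an engineer would, in place of code of your own. Each camera call takes 0.05 s, during which the arm holds its last target. There are 200 camera calls.

## Task

Lift the yellow damp meter out of its dock and aim its nose straight at the middle of the barcode sticker on the oak drawer front from about 10 cm away, holding it still there for a good second. Then set the meter square to the sloping oak face with its nose on the middle of the orange dot (never press the blue one) and push gently until the spring nose is about half-way in; finish holding it there, steady in the gripper. Leave the bottle, the jar and the brush where they stand.

Things in the scene. Friction and masses are not known exactly. Their poses are not given: they have to be found in the camera images.
- meter: Damp meter: yellow box 50 (x) x 36 (y) x 110 mm, below it a black round barrel (24 mm diameter, 40 mm long) with a metal spring nose (12 mm diameter) standing out 16 mm. z runs from nose to top; it sights straight out of the nose, along -z. Origin at the end of the nose when fully out; the box spans z = 56 to 166 mm. Starts upright in the dock, nose down. About 0.2 kg.
- meter_grip (a point): Point on the meter's axis 135 mm above its origin, 31 mm below its top: a good place for the TCP, gripping from above across the 36 mm width (along the meter's y).
- nose_tip (a point): End of the spring nose; moves with it.
- nose (a joint): How far the spring nose is pushed into the meter, m: 0 fully out, 0.014 fully in. The nose pushes back with about 0.7 N as it starts to move and 0.35 N more for each mm (3.2 N half-way, 5.6 N fully in).
- dock: Grey fixed dock, 90 x 90 x 65 mm, origin at the centre of its underside on the counter. A vertical hole of 30 mm diameter goes through its middle; the meter's barrel and nose hang in it with the yellow box resting on the dock's top. The meter comes out straight up, at least 60 mm.
- front: Oak drawer front, 200 (up the slope) x 320 (y) x 18 mm, fixed on a grey stand. Its face slopes 0.26 rad (15 deg), rising to the body's +x: normal (-0.257, 0, 0.966) in the body's frame, whose z is vertical. Origin on the counter under the middle of the face, which is 75 mm above it. A black bar handle, 160 mm along y, stands 32 mm above the face, 78 mm down the slope from the middle. Rigid.
- orange_dot: Orange round sticker, 32 mm across with a small white centre, on the oak face 30 mm up the slope from its middle line, 50 to 110 mm to one side. Origin at its centre on the face; its z axis is the normal of the face.
- blue_dot: Blue round sticker of the same size in the same row, on the other side of the middle: the wrong spot.
- tag: White sticker, 60 x 34 mm, with black bars (barcode), on the oak face 30 mm down the slope from its middle line. Origin at its centre on the face; its z axis is the normal of the face.
- detergent: White bottle with an orange label and a blue cap, 72 mm diameter, 190 mm tall; loose bystander. Origin at the centre of its underside.
- stain_jar: Jar with a red lid, 68 mm diameter, 90 mm tall; loose bystander. Origin at the centre of its underside.
- brush: Wooden scrubbing brush with blue bristles, 50 x 130 x 36 mm; loose bystander. Origin at the centre of its underside.
Things that resemble listed ones, but are neither listed nor needed, are in the scene too. Leave any green look-alike of the dock alone.

How it is judged:
On the way:
1. the held meter sights the sticker from 50 to 160 mm (nose to sticker), still for 0.8 s, the middle of the sticker within 12 mm of its axis along its x and along its y (x of tag in the frame of meter between -0.012 and 0.012 m and y of tag in the frame of meter between -0.012 and 0.012 m and z of tag in the frame of meter between -0.16 and -0.05 m and linear speed of meter below 0.02 m/s and contact force between the fingers and meter above 1 N and contact force between meter and dock below 0.2 N), for 0.8 s.
At the end, for the whole second after the job is handed in: The gripper still holds the meter, the end of its nose is on the oak within 10 mm of the orange dot's centre, the meter is square to the oak face within 0.13 rad (7 degrees), the nose is pushed in between 3 and 11.5 mm, the contact force on the oak is 0.8 to 8 N, and the meter is still (distance between nose_tip and orange_dot below 0.01 m and angle between the z axis of meter and the z axis of orange_dot, either way round below 0.13 rad and value of joint nose between 0.003 and 0.0115 m and contact force between meter and front between 0.8 and 8 N and contact force between the fingers and meter above 1 N and contact force between meter and dock below 0.2 N and linear speed of meter below 0.02 m/s); the arm keeps its last pose, push and grip.
It fails at once if the meter is pressed on the oak harder than 15 N (contact force between meter and front above 15 N).
It fails at once if the nose is pressed on the blue dot (contact force between meter and front above 0.5 N and distance between nose_tip and blue_dot below 0.018 m).
It fails at once if the detergent is moved more than 20 mm or tipped (distance of detergent from where it was at the start of the episode above 0.02 m or angle between detergent's own z axis and vertical above 0.3 rad).
It fails at once if the stain jar is moved more than 20 mm or tipped (distance of stain_jar from where it was at the start of the episode above 0.02 m or angle between stain_jar's own z axis and vertical above 0.3 rad).
It fails at once if the brush is moved more than 20 mm or tipped (distance of brush from where it was at the start of the episode above 0.02 m or angle between brush's own z axis and vertical above 0.3 rad).
It also fails if it takes over 48 s, if anything falls off the work surface, if the arm or the gripper's body presses on something with over 40 N, if the wrist force passes 120 N, or if a joint passes its speed limit or range.

## Working session

There is one attempt and no reset: what is moved stays moved. The work goes in short steps, Python scripts to look and compute and a tool call to move; the robot and the scene stay as the last step left them, time stands still between calls to the robot, and variables do not carry over. Pictures are saved under pics/ and viewed, about 8 in all and at most 12, crops included, and the job is handed in when it is done.

Besides the shell and the picture viewer there is one more tool, called after "Emit:" as name(argument=value, ...) on one line, values as JSON. carry_out: Moves the arm, as the interface text tells. Shifts and turns lie within -1 to 1; 1 stands for 0.1 m of shift or 45 degrees of turn. Its arguments: {"type":"object","properties":{"steps":{"type":"array","items":{"type":"number"}},"grip_force":{"type":"number"}},"required":["steps"]}

```bash
ls; mkdir -p pics; cat > h.py <<'E'
import numpy as np, cv2
from cell import arm,get_image,camera_info
def K(n):
    c=camera_info(n); f=210/np.tan(np.radians(c["fovy"])/2)
    return np.array([[f,0,c["cx"]],[0,f,c["cy"]],[0,0,1]]),np.array(c["dist_coeffs"],float),np.array(c["R"]),np.array(c["t"])
def ray(n,uv):
    k,d,R,t=K(n); p=cv2.undistortPoints(np.array(uv,float).reshape(-1,1,2),k,d)[:,0]
    return -R.T@t,np.c_[p,np.ones(len(p))]@R
def plane(n,uv,p0,nn):
    o,v=ray(n,uv); nn=np.array(nn,float); return o+v*(((np.array(p0)-o)@nn)/(v@nn))[:,None]
def dep(n,uv,D):
    o,v=ray(n,uv); return o+v*np.array([D[int(round(y)),int(round(x))] for x,y in np.array(uv).reshape(-1,2)])[:,None]
def two(a,b):
    (o,v),(p,w)=ray("scene",[a]),ray("top",[b]); v,w=v[0],w[0]
    s=np.linalg.lstsq(np.c_[v,-w],p-o,rcond=None)[0]; A=o+s[0]*v;B=p+s[1]*w
    return (A+B)/2,np.linalg.norm(A-B)
def proj(n,X):
    k,d,R,t=K(n); return cv2.projectPoints(np.array(X,float).reshape(-1,1,3),cv2.Rodrigues(R)[0],t,k,d)[0][:,0]
E
python3 - <<'E'
from h import *
for n in("scene","top"):
    I,D=get_image(n); cv2.imwrite(f"pics/{n}0.png",I[...,::-1]); np.savez(f"pics/{n}0.npz",I=I,D=D)
    o=K(n); print(n,(-o[2].T@o[3]).round(3),o[0][0,0],o[1])
s=arm.observe();print(s)
E
```

```text
pics
scene [ 1.201 -0.617  1.258] 498.01183591530565 [-0.0510151  0.         0.         0.         0.       ]
top [ 0.43  -0.049  1.215] 463.916615945853 [-0.09766692  0.          0.          0.          0.        ]
{'clock': 0.1, 'joints': array([-1.24262981,  0.43513084,  0.02497006,  1.57399961, -0.01158754,
        1.1340189 , -0.07512755]), 'dq': array([ 1.25708469e-03,  1.88952155e-04,  9.12390725e-05, -1.83153906e-03,
       -2.12948291e-04, -1.52380471e-03,  1.93021678e-03]), 'joint_efforts': array([ 3.45954650e-03, -6.69120026e+01,  9.88073386e-01, -3.15148652e+01,
       -6.05318486e-02,  3.73737712e-02,  5.71533860e-05]), 'position': array([0.26084555, 0.56748537, 0.24483987]), 'ee_rot': array([-1.5456605 ,  0.33811468, -0.33785264]), 'force': array([ 0.21605664,  0.85680568, -0.18902983]), 'ft_torque': array([ 0.01931877, -0.00010334,  0.03329391]), 'width': 0.9998794470050502}
```

View pics/scene0.png

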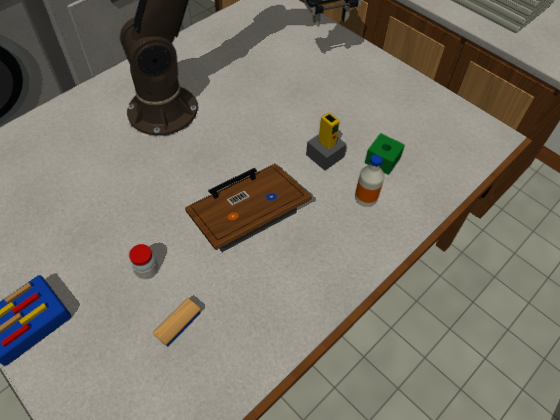

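View pics/top0.png

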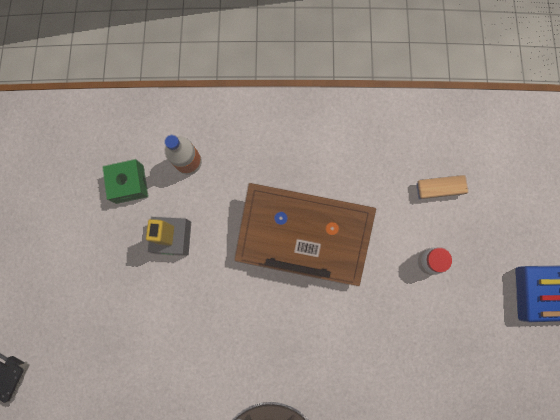

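Scene view: the yellow meter (329,130) stands in the grey dock (326,150). The green block (385,152) is the empty look-alike, so I'll leave it. Tag is at (238,198), orange dot (233,216), blue dot (271,197). Top view: meter (155,231), dock (175,237), tag (307,248), orange (332,229), blue (280,218). Next I'll measure and make one confirming crop.

```bash
cat > m.py <<'E'
from h import *
d={n:np.load(f"pics/{n}0.npz") for n in("scene","top")}
def cen(n,f,box):
    I=d[n]["I"]; x0,y0,x1,y1=box; h=cv2.cvtColor(I,cv2.COLOR_RGB2HSV).astype(int)
    m=np.zeros(I.shape[:2],np.uint8); m[y0:y1,x0:x1]=f(h[y0:y1,x0:x1])*255
    c=max(cv2.findContours(m,cv2.RETR_EXTERNAL,cv2.CHAIN_APPROX_NONE)[0],key=cv2.contourArea)
    M=cv2.moments(c); return np.array([M["m10"]/M["m00"],M["m01"]/M["m00"]]),cv2.contourArea(c),c
F=dict(orange=(lambda h:(h[...,0]<14)&(h[...,1]>195)&(h[...,2]>150),(220,205,246,228),(320,218,344,240)),
 blue=(lambda h:(h[...,0]>100)&(h[...,0]<130)&(h[...,1]>120),(258,186,284,208),(268,206,292,230)),
 tag=(lambda h:(h[...,1]<60)&(h[...,2]>20),(224,186,252,208),(292,238,324,258)))
P={}
for k,(f,a,b) in F.items():
    A=cen("scene",f,a);B=cen("top",f,b); 
    A=(cv2.minAreaRect(A[2])[0] if k=="tag" else A[0],A[1]);B=(cv2.minAreaRect(B[2])[0] if k=="tag" else B[0],B[1])
    X,g=two(A[0],B[0]); P[k]=X; print(k,np.round(A[0],1),A[1],np.round(B[0],1),B[1],X.round(4),"gap",round(g,4),"depth",dep("top",[B[0]],d["top"]["D"]).round(3),dep("scene",[A[0]],d["scene"]["D"]).round(3))
# oak plane from depth
D=d["top"]["D"]; uv=np.array([(u,v) for u in range(255,360,4) for v in range(200,250,4)]); X=dep("top",uv,D)
for _ in range(4):
    c=X.mean(0); n=np.linalg.svd(X-c)[2][2]; n*=np.sign(n[2]); r=(X-c)@n; X=X[abs(r)<2.5*r.std()+1e-4]
print("oak normal",n.round(3),"tilt",np.degrees(np.arccos(n[2])),"az",np.degrees(np.arctan2(-n[1],-n[0])),c.round(3),r.std())
for k in P: print(k,"off plane",((P[k]-c)@n).round(4))
row=P["blue"]-P["orange"];print("row az",np.degrees(np.arctan2(row[1],row[0])),np.linalg.norm(row))
# meter top & dock top by depth
for nm in("top","scene"):
    D=d[nm]["D"]; b=(140,205,200,265) if nm=="top" else (300,105,350,170)
    uv=np.array([(u,v) for u in range(b[0],b[2]) for v in range(b[1],b[3]) if D[v,u]>0]);X=dep(nm,uv,D)
    print(nm,"zmax",np.percentile(X[:,2],99.5))
    for lo,hi,l in((.205,.26,"metertop"),(.055,.075,"docktop")):
        S=X[(X[:,2]>lo)&(X[:,2]<hi)]
        if len(S)>15:
            r=cv2.minAreaRect(S[:,:2].astype(np.float32)); print(l,len(S),"z",np.median(S[:,2]).round(4),"mean",S.mean(0).round(4),"rect",r)
E
python3 m.py; python3 - <<'E'
import cv2,numpy as np
a=cv2.imread("pics/scene0.png")[95:215,180:420];b=cv2.imread("pics/top0.png")[180:300,130:370]
cv2.imwrite("pics/crop.png",cv2.resize(np.vstack([a,b]),None,fx=2.5,fy=2.5,interpolation=3))
E
```

```text
Traceback (most recent call last):
  File "m.py", line 13, in <module>
    A=cen("scene",f,a);B=cen("top",f,b);
                         ~~~^^^^^^^^^^^
  File "m.py", line 6, in cen
    c=max(cv2.findContours(m,cv2.RETR_EXTERNAL,cv2.CHAIN_APPROX_NONE)[0],key=cv2.contourArea)
ValueError: max() iterable argument is empty
```

View pics/crop.png

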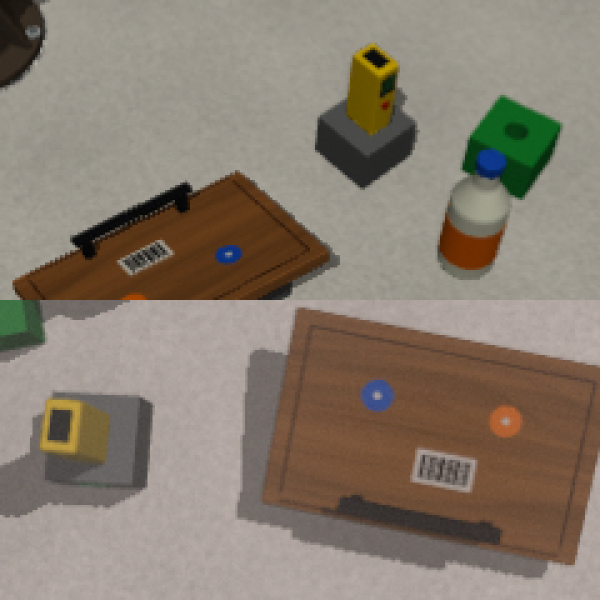

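The crop confirms the meter in the grey dock, the orange dot right of the tag in the top view and the blue dot left of it. The orange mask needs loosening.

```bash
sed -i 's/(h\[...,1\]>195)&(h\[...,2\]>150)/(h[...,1]>130)\&(h[...,2]>165)/' m.py; python3 m.py
```

```text
Traceback (most recent call last):
  File "m.py", line 13, in <module>
    A=cen("scene",f,a);B=cen("top",f,b);
  File "m.py", line 6, in cen
    c=max(cv2.findContours(m,cv2.RETR_EXTERNAL,cv2.CHAIN_APPROX_NONE)[0],key=cv2.contourArea)
ValueError: max() iterable argument is empty
```

```bash
python3 - <<'E'
import cv2
for n,ps in(("scene",[(235,216),(225,210),(269,197),(238,193)]),("top",[(329,229),(322,220),(278,217),(270,208),(300,245)])):
    h=cv2.cvtColor(cv2.imread(f"pics/{n}0.png"),cv2.COLOR_BGR2HSV); print(n,[(p,h[p[1],p[0]].tolist()) for p in ps])
E
sed -i 's/(h\[...,1\]>130)&(h\[...,2\]>165)/(h[...,2]>165)/; s/(h\[...,1\]>120)/(h[...,1]>60)/' m.py; python3 m.py
```

```text
scene [((235, 216), [12, 255, 163]), ((225, 210), [14, 191, 91]), ((269, 197), [110, 213, 127]), ((238, 193), [16, 95, 123])]
top [((329, 229), [11, 184, 176]), ((322, 220), [13, 124, 109]), ((278, 217), [112, 138, 142]), ((270, 208), [12, 123, 108]), ((300, 245), [10, 30, 126])]Traceback (most recent call last):
  File "m.py", line 13, in <module>
    A=cen("scene",f,a);B=cen("top",f,b);
  File "m.py", line 6, in cen
    c=max(cv2.findContours(m,cv2.RETR_EXTERNAL,cv2.CHAIN_APPROX_NONE)[0],key=cv2.contourArea)
ValueError: max() iterable argument is empty
```

```bash
sed -i 's/(h\[...,2\]>165)/(h[...,2]>135)/' m.py; python3 m.py
```

```text
orange [232.5 216. ] 47.0 [331.8 228.1] 118.5 [ 0.5615 -0.1488  0.0831] gap 0.0009 depth [[ 0.561 -0.148  0.086]] [[ 0.562 -0.15   0.084]]
blue [271.  196.2] 51.5 [280.6 217.8] 108.0 [ 0.5866 -0.0225  0.084 ] gap 0.0001 depth [[ 0.587 -0.023  0.084]] [[ 0.584 -0.02   0.08 ]]
tag [237.7 197.4] 116.5 [307.1 247.7] 286.0 [ 0.5143 -0.0887  0.0686] gap 0.0007 depth [[ 0.515 -0.088  0.068]] [[ 0.515 -0.089  0.07 ]]
oak normal [0.994 0.011 0.104] tilt 84.0074396587678 az -179.36251476571502 [ 0.572 -0.088  0.083] 0.036923246588905285
orange off plane -0.0107
blue off plane 0.0157
tag off plane -0.0585
row az 78.76308608607883 0.1287727958666599
top zmax 0.17719448760029366
docktop 762 z 0.0644 mean [0.5401 0.2522 0.0645] rect ((0.5437337160110474, 0.2641201913356781), (0.09122495353221893, 0.09036175906658173), 87.13895416259766)
scene zmax 0.17914646029009001
docktop 447 z 0.0662 mean [0.5564 0.2499 0.0658] rect ((0.5468897223472595, 0.26443758606910706), (0.09873335063457489, 0.0932927057147026), 85.9354019165039)
```

```bash
cat > m2.py <<'E'
from h import *
d={n:np.load(f"pics/{n}0.npz") for n in("scene","top")}
for nm,b in(("top",(140,205,200,265)),("scene",(300,105,350,170))):
    D=d[nm]["D"]; uv=np.array([(u,v) for u in range(b[0],b[2]) for v in range(b[1],b[3]) if D[v,u]>0]);X=dep(nm,uv,D)
    S=X[(X[:,2]>.168)&(X[:,2]<.185)]; print(nm,len(S),np.median(S[:,2]),cv2.minAreaRect(S[:,:2].astype(np.float32)))
    I=d[nm]["I"]; h=cv2.cvtColor(I,cv2.COLOR_RGB2HSV); m=np.zeros(h.shape[:2],bool); m[b[1]:b[3],b[0]:b[2]]=True
    m&=(h[...,0]>18)&(h[...,0]<32)&(h[...,1]>120); v,u=np.nonzero(m); X=dep(nm,np.c_[u,v],D)
    S=X[(X[:,2]>.168)]; print("yellow",len(v),len(S),cv2.minAreaRect(S[:,:2].astype(np.float32)))
s=arm.observe(); R=cv2.Rodrigues(s["ee_rot"])[0]; print(R.round(3)); print("jaw az",np.degrees(np.arctan2(R[1,2],R[0,2])))
E
python3 m2.py
```

```text
top 315 0.1744029975996031 ((0.5437840819358826, 0.26390689611434937), (0.034542907029390335, 0.050519343465566635), 84.71852111816406)
yellow 439 220 ((0.5024852752685547, 0.11367665231227875), (0.35272297263145447, 0.05152019113302231), 74.18819427490234)
scene 165 0.17552936888623805 ((0.5463026762008667, 0.2630435824394226), (0.03935626521706581, 0.05075995624065399), 85.302978515625)
yellow 498 132 ((0.8742372989654541, -0.15670153498649597), (0.05327505245804787, 1.1274980306625366), 38.12504196166992)
[[ 0.909 -0.     0.418]
 [-0.418 -0.001  0.909]
 [ 0.    -1.    -0.001]]
jaw az 65.3138255423519
```

Meter top is at about (0.5445, 0.264, 0.175), 35×50 mm, jaw azimuth needed ≈85° (now 65.3°). Dot and tag heights agree with the text. Moving above the meter.

Emit:
carry_out(steps=[1,0.35,-0.38,0,0.11,1,0.7,-0.75,0,0.22,1,0.95,-1,0,0.3], grip_force=20)

```text
clock: 0.4
position: [0.358, 0.4652, 0.2451]
ee_rot: [-1.567, 0.151, -0.152]
force: [1.3, 0.9, 0.3]
width: 1.002
```

Emit:
carry_out(steps=[1,0.35,-0.38,0,0.05,1,0.7,-0.75,0,0.1,1,0.95,-1,0,0.14])

```text
clock: 0.7
position: [0.4531, 0.3647, 0.2453]
ee_rot: [-1.571, 0.067, -0.068]
force: [0.2, -0.0, 0.4]
width: 1.001
```

Emit:
carry_out(steps=[1,0.35,-0.38,0,0,1,0.7,-0.75,0,0,1,0.937,-1,0,0,1,0.937,-1,0,0,1,0.937,-1,0,0])

```text
clock: 1.2
position: [0.545, 0.2669, 0.2451]
ee_rot: [-1.57, 0.069, -0.068]
force: [-0.4, 0.4, -0.8]
width: 0.997
```

Emit:
carry_out(steps=[1,0,-0.03,-0.3,0,1,0,-0.03,-0.6,0,1,0,-0.03,-0.85,0,1,0,-0.03,-1,0,1,0,-0.03,-1,0,1,0,-0.03,-1,0])

```text
clock: 1.8
position: [0.544, 0.2662, 0.1458]
ee_rot: [-1.569, 0.066, -0.065]
force: [0.5, -0.2, 0.6]
width: 0.996
```

Emit:
carry_out(steps=[0,0,0,0,0,0,0,0,0,0,0,0,0,0,0,0,0,0,0,0,0,0,0,0,0,0,0,0,0,0,0,0,0,0,0,0,0,0,0,0])

```text
clock: 2.6
position: [0.5447, 0.2648, 0.1455]
ee_rot: [-1.57, 0.067, -0.067]
force: [0.9, -0.5, -0.6]
width: 0.39
```

Emit:
carry_out(steps=[0,0,0,0.15,0,0,0,0,0.4,0,0,0,0,0.7,0,0,0,0,1,0])

```text
clock: 3.0
position: [0.5443, 0.2646, 0.2461]
ee_rot: [-1.57, 0.068, -0.066]
force: [1.2, 1.1, -2.2]
width: 0.387
```

Emit:
carry_out(steps=[0,-0.03,-0.3,0.3,0,0,-0.06,-0.6,0.6,0,0,-0.1,-1,0.6,0])

```text
clock: 3.3
position: [0.5361, 0.1659, 0.3095]
ee_rot: [-1.566, 0.061, -0.07]
force: [2.1, -0.7, -1.8]
width: 0.395
```

Emit:
carry_out(steps=[0,-0.03,-0.4,0,0,0,-0.06,-0.7,0,0,0,-0.1,-1,0,0])

```text
clock: 3.6
position: [0.5243, 0.0632, 0.3055]
ee_rot: [-1.57, 0.068, -0.067]
force: [-0.3, 0.5, -2.8]
width: 0.389
```

Emit:
carry_out(steps=[0,-0.03,-0.4,0,-0.06,0,-0.06,-0.7,0,-0.1,0,-0.1,-1,0,-0.14,0,-0.1,-1,0,-0.14])

```text
clock: 4.0
position: [0.5137, -0.0402, 0.3055]
ee_rot: [-1.567, 0.16, -0.159]
force: [-0.5, -0.5, -1.4]
width: 0.393
```

Emit:
carry_out(steps=[0,0,-0.3,0,0,0,0,-0.5,0,0,0,0,-0.535,0,0,0,0,-0.535,0,0,0,0,-0.535,0,0])

```text
clock: 4.5
position: [0.5148, -0.0872, 0.3054]
ee_rot: [-1.565, 0.153, -0.152]
force: [0.7, 1.0, -2.0]
width: 0.389
```

```bash
python3 - <<'E'
from h import *
for n in("scene","top"):
    I,D=get_image(n); cv2.imwrite(f"pics/{n}1.png",I[...,::-1]); np.savez(f"pics/{n}1.npz",I=I,D=D)
s=arm.observe();p=s["position"];print(p,s["force"],s["width"],s["clock"])
c=[]
for n in("scene","top"):
    u=proj(n,p-[0,0,.08])[0]; I=cv2.imread(f"pics/{n}1.png"); x,y=np.clip(u.astype(int),[90,90],[470,330]); print(n,u,(x-90,y-90))
    c.append(cv2.resize(I[y-90:y+90,x-90:x+90],(400,400),interpolation=3))
cv2.imwrite("pics/c1.png",np.hstack(c))
E
```

```text
[ 0.51484064 -0.08720159  0.30542854] [ 0.1197108   0.01434109 -1.36907234] 0.39341547094005075 4.6
scene [235.51962013 163.00929927] (np.int64(145), np.int64(73))
top [309.09097897 242.1478838 ] (np.int64(219), np.int64(152))
```

View pics/c1.png

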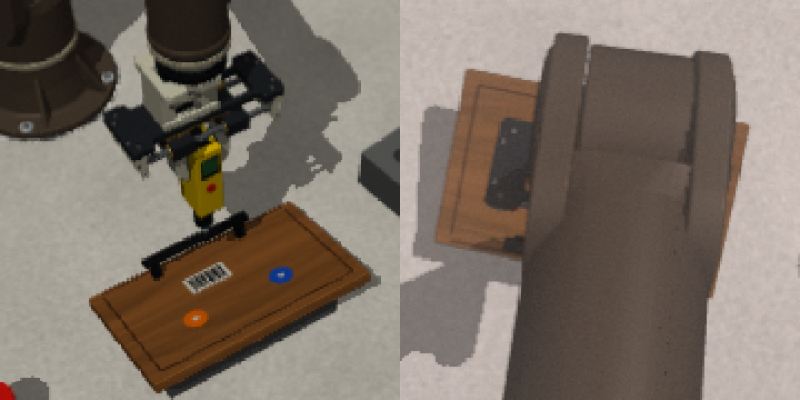

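Left view: meter hangs vertically, barrel at crop (204,222), above the tag. I'll hold over a second and check the projected nose position.

Emit:
carry_out(steps=[0,0,0,0,0,0,0,0,0,0,0,0,0,0,0,0,0,0,0,0,0,0,0,0,0,0,0,0,0,0,0,0,0,0,0,0,0,0,0,0,0,0,0,0,0,0,0,0,0,0,0,0,0,0,0])

```text
clock: 5.7
position: [0.5147, -0.0886, 0.3055]
ee_rot: [-1.565, 0.153, -0.153]
force: [0.6, 0.2, -2.0]
width: 0.39
```

```bash
python3 - <<'E'
from h import *
I=cv2.imread("pics/scene1.png"); p=np.array([.5148,-.0872,.3054])
for k,z in(("top",.0295),("boxbot",-.0805),("barrelbot",-.1205),("nose",-.1365)): print(k,proj("scene",p+[0,0,z])[0].round(1))
D=np.load("pics/scene1.npz")["D"]
h=cv2.cvtColor(I,cv2.COLOR_BGR2HSV); m=np.zeros(D.shape,bool); m[125:172,220:255]=1
m&=(h[...,0]>18)&(h[...,0]<32)&(h[...,1]>180); v,u=np.nonzero(m); X=dep("scene",np.c_[u,v],D)
a=np.radians(-11.2); ex=np.array([np.cos(a),np.sin(a),0]); ey=np.array([-np.sin(a),np.cos(a),0])
ok=(abs(D[v,u]-np.median(D[v,u]))<.08); X=X[ok]
L=np.c_[(X-p)@ex,(X-p)@ey,X[:,2]-p[2]]
for lo in np.arange(-.09,.03,.015):
    S=L[(L[:,2]>=lo)&(L[:,2]<lo+.015)]
    if len(S): print(round(lo,3),len(S),np.percentile(S,[5,50,95],axis=0).round(4).tolist())
I2=cv2.resize(I[120:225,190:290],None,fx=5,fy=5,interpolation=3); cv2.imwrite("pics/c2.png",I2)
E
```

```text
top [233.2 135. ]
boxbot [235.5 163.1]
barrelbot [236.3 172.4]
nose [236.6 176.1]
-0.09 4 [[0.0123, -0.016, -0.0776], [0.0225, -0.0058, -0.0759], [0.024, 0.0013, -0.0751]]
-0.075 64 [[-0.0136, -0.0182, -0.0739], [0.0235, -0.0117, -0.067], [0.0261, 0.0129, -0.0611]]
-0.06 63 [[-0.0135, -0.018, -0.0583], [0.0231, -0.0132, -0.0534], [0.027, 0.0114, -0.0457]]
-0.045 56 [[-0.0035, -0.018, -0.0445], [0.0237, -0.0126, -0.0391], [0.026, 0.013, -0.0319]]
-0.03 49 [[0.01, -0.0178, -0.0283], [0.0241, -0.0059, -0.0218], [0.0264, 0.0136, -0.0159]]
-0.015 34 [[0.0115, -0.0179, -0.014], [0.0236, -0.014, -0.0108], [0.0268, 0.0127, -0.0013]]
0.0 27 [[0.0111, -0.0174, 0.0013], [0.0241, -0.0148, 0.0075], [0.0267, 0.0148, 0.013]]
0.015 77 [[0.0119, -0.0175, 0.0168], [0.0233, -0.0016, 0.0252], [0.0275, 0.0163, 0.0296]]
```

View pics/c2.png

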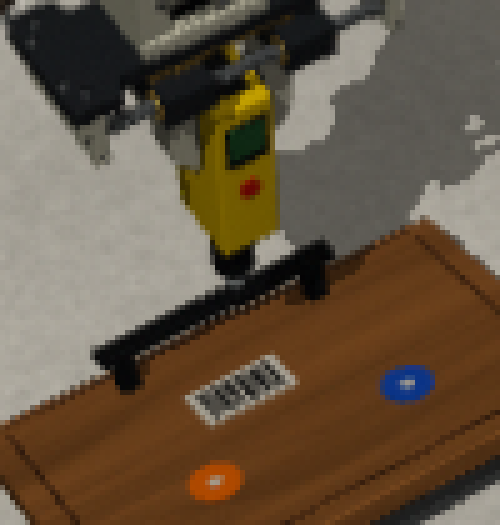

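The picture shows the meter upright with its nose in line over the tag; projections and depth agree, and it held over 1.2 s. Only yaw can be commanded, so I'll tilt the meter 15° about the jaw axis by pivoting its barrel against the dock rim. Back to the dock.

Emit:
carry_out(steps=[0,0.03,0.35,0,0,0,0.06,0.7,0,0,0,0.1,1,0,0])

```text
clock: 6.0
position: [0.5247, 0.0131, 0.3056]
ee_rot: [-1.565, 0.153, -0.153]
force: [1.4, 0.2, -1.8]
width: 0.395
```

Emit:
carry_out(steps=[0,0.03,0.35,0,0,0,0.06,0.7,0,0,0,0.1,1,0,0])

```text
clock: 6.3
position: [0.5345, 0.1135, 0.3056]
ee_rot: [-1.565, 0.152, -0.152]
force: [0.5, -0.9, -2.4]
width: 0.392
```

Emit:
carry_out(steps=[0,0.03,0.35,0,0,0,0.06,0.7,0,0,0,0.1,1,0,0])

```text
clock: 6.6
position: [0.5445, 0.2135, 0.3055]
ee_rot: [-1.565, 0.153, -0.152]
force: [0.4, -0.5, -2.3]
width: 0.389
```

Emit:
carry_out(steps=[0,0,0.35,-0.3,0,0,0,0.535,-0.6,0,0,0,0.535,-0.8,0,0,0,0.535,-0.8,0,0,0,0.535,-0.8,0])

```text
clock: 7.1
position: [0.545, 0.2644, 0.2259]
ee_rot: [-1.566, 0.154, -0.154]
force: [-0.9, -0.5, -1.2]
width: 0.389
```

Emit:
carry_out(steps=[0,0,0,-0.15,0,0,0,0,-0.3,0,0,0,0,-0.42,0,0,0,0,-0.485,0,0,0,0,-0.485,0], grip_force=8)

```text
clock: 7.6
position: [0.5447, 0.2645, 0.1769]
ee_rot: [-1.566, 0.154, -0.153]
force: [-0.1, 0.8, -2.1]
width: 0.392
```

Emit:
carry_out(steps=[0,-0.05,0.01,0,0,0,-0.1,0.02,0,0,0,-0.15,0.03,-0.01,0,0,-0.2,0.04,-0.02,0,0,-0.24,0.047,-0.03,0,0,-0.28,0.055,-0.04,0,0,-0.32,0.063,-0.04,0,0,-0.33,0.065,-0.04,0,0,-0.33,0.065,-0.04,0])

```text
clock: 8.5
position: [0.5113, 0.2715, 0.1729]
ee_rot: [-1.565, 0.154, -0.153]
force: [0.1, 0.3, -1.4]
width: 0.395
```

```bash
cat > t.py <<'E'
import sys
from h import *
tag=sys.argv[1]; b=[int(x) for x in sys.argv[2:6]]
I,D=get_image("scene"); s=arm.observe(); p=s["position"]; print(p,s["force"],s["width"],s["clock"])
cv2.imwrite(f"pics/{tag}.png",cv2.resize(I[b[1]:b[3],b[0]:b[2],::-1],None,fx=5,fy=5,interpolation=3))
h=cv2.cvtColor(I,cv2.COLOR_RGB2HSV); m=np.zeros(D.shape,bool); m[b[1]:b[3],b[0]:b[2]]=1
m&=(h[...,0]>18)&(h[...,0]<32)&(h[...,1]>180); v,u=np.nonzero(m); X=dep("scene",np.c_[u,v],D)
R=cv2.Rodrigues(s["ee_rot"])[0]; ey=R[:,2]*np.sign(R[1,2]); ey[2]=0; ey/=np.linalg.norm(ey); ex=np.cross(ey,[0,0,1]); print("x az",np.degrees(np.arctan2(ex[1],ex[0])))
L=np.c_[(X-p)@ex,(X-p)@ey,X[:,2]-p[2]]; L=L[np.linalg.norm(L,axis=1)<.12]
# +x face: plane through points with |y|<.012, robust line x(z)
def fit(S,i):
    for _ in range(8):
        c=np.polyfit(S[:,2],S[:,i],1); r=S[:,i]-np.polyval(c,S[:,2]); S=S[abs(r-np.median(r))<max(.0025,1.5*np.median(abs(r)))]
    return c,len(S)
S=L[(abs(L[:,1])<.012)&(L[:,2]<.015)]
c,n=fit(S,0); print("x-face n",n,"tilt",np.degrees(np.arctan(c[0])).round(2),"x at TCP",c[1].round(4),"axis tip offset",(c[1]-.025/np.cos(np.arctan(c[0]))).round(4))
S=L[(L[:,1]<-.012)&(L[:,2]<.015)]; c,n=fit(S,1); print("y-face n",n,"lean",np.degrees(np.arctan(c[0])).round(2),c[1].round(4))
print("lowest yellow",np.percentile(L[:,2],1))
E
python3 t.py c3 280 85 380 185
```

```text
[0.51139224 0.27145569 0.17287787] [-0.69855553  0.60730619 -2.26707558] 0.39276854988605225 8.55
x az -11.180844385404594
x-face n 60 tilt -11.03 x at TCP 0.0309 axis tip offset 0.0054
y-face n 145 lean 1.04 -0.0158
lowest yellow -0.08526413820976386
```

View pics/c3.png

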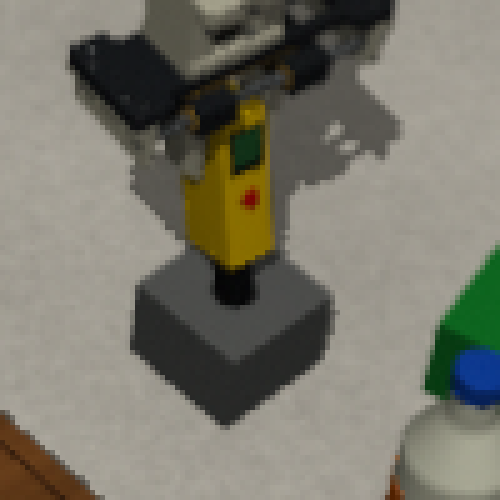

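The meter is clearly leaning about 15°, barrel against the rim. I'll firm the grip, lift, and measure the tilt from the nose pixel.

Emit:
carry_out(steps=[0,0,0,0,0,0,0,0,0,0,0,0,0,0.2,0,0,0,0,0.5,0,0,0,0,0.8,0,0,0,0,1,0,0,0,0,1,0,0,0,0,1,0], grip_force=30)

```text
clock: 9.35
position: [0.5116, 0.2714, 0.2727]
ee_rot: [-1.565, 0.153, -0.153]
force: [-0.3, -0.2, -2.0]
width: 0.389
```

```bash
python3 t.py c4 270 55 370 155
```

```text
[0.51119868 0.27115343 0.27192352] [ 0.18076079 -0.12267754 -2.36757282] 0.3932158166352877 9.4
x az -11.184999017867254
x-face n 82 tilt -12.75 x at TCP 0.031 axis tip offset 0.0054
y-face n 164 lean -0.18 -0.0163
lowest yellow -0.08007820247911285
```

View pics/c4.png

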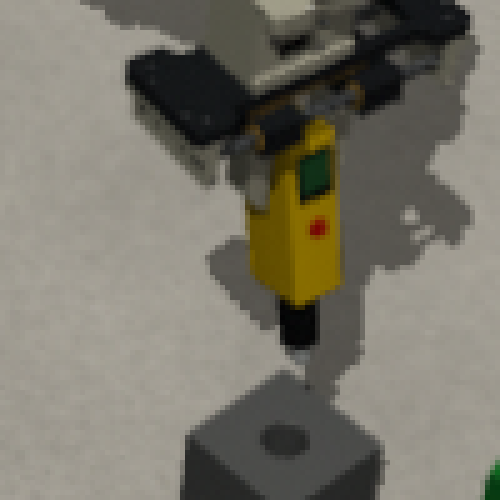

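Nose tip is at about crop (301,361) and the box's lower near corner at (295,304), barrel leaning outward. I'll cast those pixels onto the meter's planes.

```bash
python3 - <<'E'
from h import *
p=np.array([.5114,.2713,.2725]); a=np.radians(-11.2); ex=np.array([np.cos(a),np.sin(a),0]); ey=np.array([-np.sin(a),np.cos(a),0])
f=lambda c:[270+c[0]/5-.4,55+c[1]/5-.4]
# meter-frame point (x,y,z from TCP) rotated by th
for nm,c,q in(("nose",(301,362),(0,0,-.1365)),("barrel end",(299,345),(0,0,-.1205)),("corner",(295,305),(.025,-.018,-.0805)),("button",(318,228),(.025,0,-.03))):
    X=plane("scene",[f(c)],p+q[1]*ey,ey)[0]-p; x,z=X@ex,X[2]
    print(nm,np.round([x,z],4),"r",np.hypot(x,z).round(4),"exp",np.hypot(q[0],q[2]).round(4),"tilt",np.degrees(np.arctan2(x,-z)-np.arctan2(q[0],-q[2])).round(2))
for th in(12,14,15,16,18):
    t=np.radians(th); g=lambda q:p+ex*(q[0]*np.cos(t)-q[2]*np.sin(t))+ey*q[1]+np.array([0,0,1])*(q[2]*np.cos(t)+q[0]*np.sin(t))
    print(th,[((proj("scene",g(q))[0]-[270,55]+.4)*5).round(0).tolist() for q in((0,0,-.1365),(.025,-.018,-.0805),(.025,0,-.03))])
E
```

```text
nose [ 0.0387 -0.1318] r 0.1373 exp 0.1365 tilt 16.36
barrel end [ 0.0347 -0.1203] r 0.1252 exp 0.1205 tilt 16.08
corner [ 0.0462 -0.0669] r 0.0813 exp 0.0843 tilt 17.34
button [ 0.0369 -0.0216] r 0.0427 exp 0.0391 tilt 19.89
12 [[291.0, 354.0], [289.0, 308.0], [311.0, 225.0]]
14 [[295.0, 357.0], [292.0, 309.0], [312.0, 224.0]]
15 [[298.0, 359.0], [293.0, 309.0], [313.0, 224.0]]
16 [[300.0, 360.0], [294.0, 309.0], [313.0, 224.0]]
18 [[305.0, 363.0], [297.0, 310.0], [314.0, 223.0]]
```

Tilt is ≈16° (needed 15±7) and the nose sits +38.5 mm (face x), −131 mm (z) from the TCP. Going to a hover about 30 mm off the orange dot.

Emit:
carry_out(steps=[0,0,-0.35,0,0,0,0,-0.7,0,0,0,0.01,-1,0,0])

```text
clock: 9.7
position: [0.5118, 0.1694, 0.2713]
ee_rot: [-1.567, 0.155, -0.152]
force: [0.7, 0.2, -1.1]
width: 0.389
```

Emit:
carry_out(steps=[0,0,-0.35,0,0,0,0,-0.7,0,0,0,0.01,-1,0,0])

```text
clock: 10.0
position: [0.5127, 0.0692, 0.2716]
ee_rot: [-1.566, 0.156, -0.152]
force: [0.2, -0.2, -1.1]
width: 0.387
```

Emit:
carry_out(steps=[0,0,-0.35,0,0,0,0,-0.7,0,0,0,0.01,-1,0,0])

```text
clock: 10.3
position: [0.5136, -0.0306, 0.2716]
ee_rot: [-1.566, 0.156, -0.152]
force: [0.8, -0.2, -1.5]
width: 0.388
```

Emit:
carry_out(steps=[0,0.01,-0.35,0,0,0,0.01,-0.7,-0.1,0,0,0.02,-1,-0.2,0,0,0.02,-1.0,-0.295,0,0,0.02,-1.0,-0.295,0,0,0.02,-1.0,-0.295,0])

```text
clock: 10.9
position: [0.5164, -0.1274, 0.2427]
ee_rot: [-1.565, 0.154, -0.151]
force: [0.2, 0.4, -1.7]
width: 0.391
```

Emit:
carry_out(steps=[0,0,-0.11,0,0,0,0,-0.11,0,0,0,0,-0.11,0,0,0,0,-0.11,0,0])

```text
clock: 11.3
position: [0.5169, -0.1393, 0.2438]
ee_rot: [-1.565, 0.153, -0.153]
force: [-0.1, 0.7, -2.2]
width: 0.387
```

```bash
python3 t.py c5 185 125 285 245
```

```text
[ 0.51683246 -0.13928778  0.24373643] [-0.43400532  0.99547972 -1.05175026] 0.3903667126209718 11.35
x az -11.166216537388872
x-face n 111 tilt -13.69 x at TCP 0.0298 axis tip offset 0.004
y-face n 124 lean 0.05 -0.0171
lowest yellow -0.08322782526816445
```

View pics/c5.png

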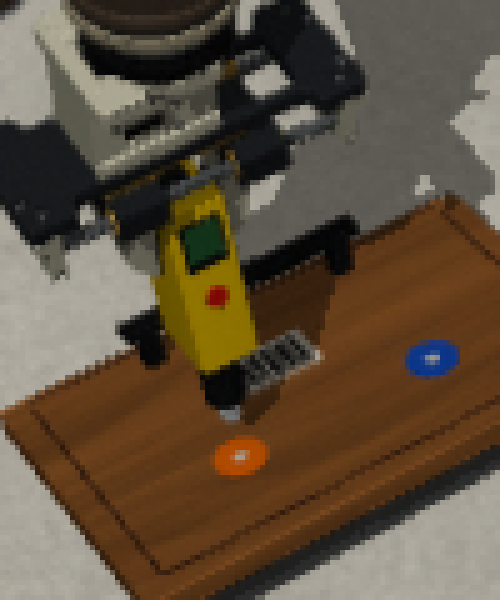

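```bash
python3 - <<'E'
from h import *
p=np.array([.5169,-.1393,.2438]); a=np.radians(-11.2); ex=np.array([np.cos(a),np.sin(a),0]); ey=np.array([-np.sin(a),np.cos(a),0])
o=np.array([.5615,-.1488,.0831]); n=-np.sin(.26)*ex+np.array([0,0,np.cos(.26)])
f=lambda X:((proj("scene",X)[0]-[185,125]+.4)*5).round(0)
T=p+.0385*ex-[0,0,.131]; print("nose pred",f(T),"dot",f(o), "height",(T-o)@n,"lateral x,y",(T-o)@np.cross(ey,n),(T-o)@ey)
X=plane("scene",[[185+231/5-.4,125+420/5-.4]],p,ey)[0]-p; print("nose by px",X@ex,X[2],np.hypot(X@ex,X[2]),np.degrees(np.arctan2(X@ex,-X[2])))
E
```

```text
nose pred [232. 418.] dot [240. 457.] height 0.03052598128297417 lateral x,y 0.0007779570019591448 0.0006562219114065522
nose by px 0.036865457410652065 -0.13508657134942578 0.1400265821515333 15.264460787373814
```

Predicted nose pixel (232,418) matches the seen (231,418), and the nose is within 1 mm of the dot's normal at 30 mm. Descending along the normal.

Emit:
carry_out(steps=[0,0.02,-0.004,-0.08,0,0,0.04,-0.008,-0.16,0,0,0.06,-0.012,-0.22,0,0,0.065,-0.013,-0.25,0,0,0.065,-0.013,-0.25,0,0,0.065,-0.013,-0.25,0])

```text
clock: 11.95
position: [0.5232, -0.141, 0.2185]
ee_rot: [-1.565, 0.154, -0.153]
force: [-0.2, -0.8, -1.8]
width: 0.391
```

Emit:
carry_out(steps=[0,0.005,-0.001,-0.02,0,0,0.01,-0.002,-0.04,0,0,0.015,-0.003,-0.06,0,0,0.02,-0.004,-0.08,0,0,0.02,-0.004,-0.08,0,0,0.02,-0.004,-0.08,0])

```text
clock: 12.55
position: [0.5254, -0.1414, 0.2107]
ee_rot: [-1.565, 0.153, -0.154]
force: [-0.5, -0.5, 0.1]
width: 0.393
```

```bash
cat > f.py <<'E'
from h import *
F=[];P=[]
for _ in range(6):
    get_image("scene"); s=arm.observe(); F.append(s["force"]);P.append(s["position"])
print(np.mean(F,0),np.std(F,0),np.mean(P,0).round(4),s["clock"])
E
python3 f.py
```

```text
[ 0.17332418 -0.2459279   0.68124853] [0.45145784 0.44924383 0.45128394] [ 0.5254 -0.1413  0.2107] 12.85
```

Emit:
carry_out(steps=[0,0.002,0,-0.007,0,0,0.004,-0.001,-0.015,0,0,0.004,-0.001,-0.015,0,0,0.004,-0.001,-0.015,0,0,0.004,-0.001,-0.015,0])

```text
clock: 13.35
position: [0.5257, -0.1414, 0.2091]
ee_rot: [-1.565, 0.153, -0.153]
force: [-0.5, 0.4, 0.8]
width: 0.39
```

```bash
python3 f.py; python3 t.py c6 185 125 285 245
```

```text
[0.85803118 0.06232811 1.1464822 ] [0.5495115  0.39378625 0.4806658 ] [ 0.5257 -0.1414  0.2091] 13.65
[ 0.52572449 -0.14141877  0.20910231] [0.18373633 0.20692509 1.12077926] 0.385928865272424 13.7
x az -11.187720370021175
x-face n 109 tilt -12.97 x at TCP 0.0298 axis tip offset 0.0042
y-face n 119 lean 0.33 -0.0167
lowest yellow -0.08346001473509936
```

View pics/c6.png

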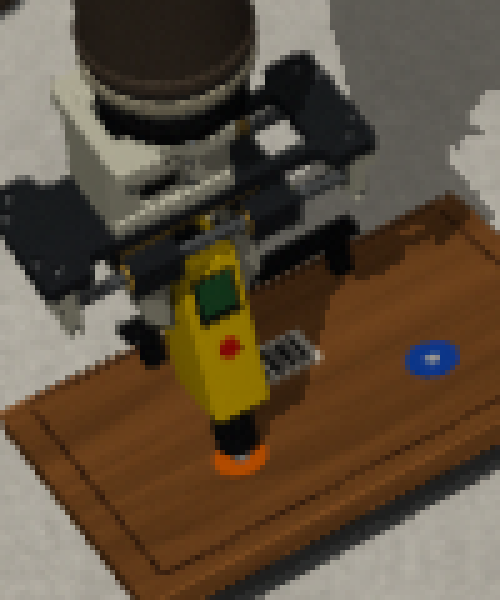

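The nose is on the orange dot's centre (241,457). Contact force is ≈3.1 N above the hover reading, which is half-way in. Handing in.

```bash
python3 -c "
from cell import arm
print(arm.sign_off()); s=arm.observe(); print(s['clock'],s['position'],s['force'],s['width'])"
```

```text
the job is handed in; nothing more can be done
None
the job is handed in; nothing more can be done
```

I handed the job in at about 13.7 s of the 48 s, with the meter still held on the orange dot. No verdict was reported, and the state could not be read again after the handover.

- **Sighting:** I lifted the meter out of the dock and held it upright about 10 cm above the barcode sticker for over 1.2 s. By measurement its axis was within about 2 mm of the sticker's middle.
- **Tilting:** the moves only allow turns about the vertical. I therefore tilted the meter in a light grip against the dock rim, then firmed the grip to 30 N.
- **Pressing:** I lowered it along the face's normal onto the orange dot. The bottle, jar, brush and blue dot were never approached.

Last checks:
- **Position:** the picture shows the nose on the orange dot. At the hover, the nose measured within about 1 mm of the dot's centre line.
- **Push:** contact force was about 3.1 N by difference from the hover reading, which puts the nose about 6.5 mm in. Geometry alone gave about 5 mm. Both are inside the 3 to 11.5 mm limits.
- **Tilt:** sighting on the nose pixel gave 15 to 16° before contact, against the 15° needed. The noisier depth fit gave 13 to 14°. All are within the 7° allowance.
- **Steadiness:** the arm's position was steady and the grip opening matched the meter's 36 mm width.

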